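Sort tested samples by release status

ROBOT

A 6-joint arm with a two-finger parallel gripper is mounted at the origin on the work surface. World frame = base frame: x ahead of the robot, y to its left, z up, the work surface at z = 0. Lengths are in m, angles in rad, forces in N, time in s.
With the tool pointing down it reaches from about 0.25 to 0.725 m from the base axis. Payload 4 kg.
Tool frame: the origin (TCP) lies on the centre line of the jaws, within the pads' length; the fingertips stand 22 mm ahead of it and the grasp point (between the pads) lies 3 mm ahead of it; z points along the fingers, y is the line along which they close (so a half turn about z gives the same grasp; the last joint's range is limited). The gripper opens to 85 mm and grips with 20 to 120 N. Pads are 22 mm wide; open, the fingers measure 114 mm over their backs; the gripper's body (76 mm by 85 mm) begins 54 mm behind the grasp point. The pads swing forward as they close: fully open they stand 13 mm farther back than shut.
Start: joints at [1.166, 0.241, 0.005, 1.335, 0, 1.571], TCP at [0.197, 0.46, 0.253] pointing down, gripper open.
Joint ranges: [-2.72, 2.72], [-1.05, 1.87], [-1.09, 1.28], [-1.99, 2.15], [-1.42, 1.44], [-3.14, 3.14]. Speed limits (rad/s): [2.79, 2.79, 3.14, 3.14, 3.14, 3.14].

INTERFACE

Orientations are given as a unit quaternion [x, y, z, w].
In Python, from workcell import bot gives the robot as it stands.
- The arm moves only by the shell command python3 -m inch 'ROWS'. ROWS is JSON, one flat list of numbers, 7 for each row, row after row: the shift along the world's x, y, z in mm, then the turn, a rotation vector about the world's x, y, z in rad, then the opening in per cent of the stroke, from 0 (shut) to 100 (fully open). A call has 1 to 8 rows; each row is the pose to reach, as a shift and turn from the pose commanded when the call began; what a row does not reach only later rows make up. A row lasts 1/12 s, in which the tool goes at most 41.7 mm and 7.16 degrees, less where a joint would pass 70% of its speed; a pose out of reach is approached as far as the arm can. A call with a gripper value outside its range is refused whole. The fingers move at their own pace and stop on an object; the grip force is fixed at half the most. Time passes only in rows, so rows that repeat a pose let the fingers close. It gives the time, the measured TCP pose, the force, the opening and the grip force at its end, in the units of the state.
- bot.get_obs(): the state, without advancing time (a new reading comes with each control period).
- bot.camera(name): name is "scene" or "top" or "wrist"; returns the picture (480x640x3 uint8, blue, green, red); there is no depth.
- bot.camera_info(name): a dict with "intrinsics" (3x3 intrinsics, pixels), "camera_from_world" (4x4, takes a point from world to camera coordinates); the wrist camera has in their place "hand_eye" (4x4, takes a point from camera to tool coordinates, whose origin is the TCP and whose axes are the flange's). Camera axes: x right, y down, z forward; pixel columns grow to the right and rows downward; lengths in m; the calibration is good to about 2 mm. A picture is of the moment at which its call begins: read the wrist's pose just before it. camera_info takes no time and is no camera call.
- bot.job_done(): hands the job in; it is judged then, once.
Trained networks look in the newest picture that a camera, given by its name, has taken for a name from the list of things; names that differ only in an ending like _2 or _b are one class to them, and where a whole thing is asked for, a point or a joint stands for the part that bears it (a point fixed in the world has none). Each returns a list of dicts, best first, with "confidence" (0 to 1); they miss things now and then, are a little off and sometimes report something else, mostly with a low value. They report only what shows in the picture. A call takes as long as a camera call.
- bot.silhouettes(camera, target): "mask" (480x640 bool, what is visible of it) and "uv" ([column, row] in pixels, amid what is visible of it).
- bot.spot_point(camera, target): "uv" ([column, row] in pixels: a listed point, or the origin of a listed thing).
The state is a dict: "clock": time; "joint_pos": joint angles; "joint_vel": joint speeds; "tau": joint torques, N m; "eef_pos": TCP position; "tool_rot": TCP orientation; "ft_force": force on the tool from outside, world axes, zero at the start; "ft_torque": the same for the moment, N m; "grip_width": finger opening in m; "grasp_force": force on a finger pad.
Only numpy, scipy, OpenCV 4.12 (cv2) and the standard library are available. Lean on these libraries where they do the work, as an engineer would, in place of code of your own. Each camera call takes 0.05 s, during which the arm holds its last target. There are 200 camera calls.

TASK

Sort the tested samples by the colour of their caps, whatever the container: red cap into the red tray, yellow cap into the yellow tray, and both green caps side by side in the green tray, each standing upright on the tray's floor. Put the red-capped reject away first, before you move any other sample. Set them down without dropping or tipping them over, and leave the blue-capped jar and the stoppered glass flask where they stand.

Things in the scene. Friction and masses are not known exactly. Their poses are not given: they have to be found in the camera images.
- red_jar_center (a point): round amber glass sample jar with a paper label and a red screw cap: 42 mm diameter, 74 mm tall in all, glass 55 mm high, cap 40 mm diameter and 20 mm high. Stands upright on the bench. This point is on its axis, half-way up (37 mm above its underside); z is up. About 110 g. Rejected sample: belongs in the red tray, first.
- green_jar_center (a point): round amber glass sample jar with a paper label and a green screw cap: 42 mm diameter, 74 mm tall in all, glass 55 mm high, cap 40 mm diameter and 20 mm high. Stands upright on the bench. This point is on its axis, half-way up (37 mm above its underside); z is up. About 110 g. Belongs in the green tray.
- green_bottle_center (a point): white plastic sample bottle of rectangular section with a green screw cap: body 34 mm (its x) by 52 mm (its y), 56 mm high, then a cap 33 mm in diameter up to 75 mm in all. Stands upright. This point is on its vertical axis, 37.5 mm above its underside; grasp it by the body across its 34 mm side (along its x axis). About 90 g. Belongs in the green tray.
- yellow_bottle_center (a point): white plastic sample bottle of rectangular section with a yellow screw cap: body 34 mm (its x) by 52 mm (its y), 56 mm high, then a cap 33 mm in diameter up to 75 mm in all. Stands upright. This point is on its vertical axis, 37.5 mm above its underside; grasp it by the body across its 34 mm side (along its x axis). About 90 g. Belongs in the yellow tray.
- red_tray: shallow red plastic tray fixed to the bench, open above: 110 mm (its x) by 150 mm (its y) outside, walls 5 mm thick and 22 mm high, flat floor 5 mm thick (100 by 140 mm inside), room for two containers side by side along its y. Origin at the centre of its underside, on the bench; z up. For the red-capped jar.
- green_tray: shallow green plastic tray fixed to the bench, open above: 110 mm (its x) by 150 mm (its y) outside, walls 5 mm thick and 22 mm high, flat floor 5 mm thick (100 by 140 mm inside), room for two containers side by side along its y. Origin at the centre of its underside, on the bench; z up. For the green-capped jar and the green-capped bottle.
- yellow_tray: shallow yellow plastic tray fixed to the bench, open above: 110 mm (its x) by 150 mm (its y) outside, walls 5 mm thick and 22 mm high, flat floor 5 mm thick (100 by 140 mm inside), room for two containers side by side along its y. Origin at the centre of its underside, on the bench; z up. For the yellow-capped bottle.
- blue_jar_center (a point): round amber glass sample jar with a paper label and a blue screw cap: 42 mm diameter, 74 mm tall in all, glass 55 mm high, cap 40 mm diameter and 20 mm high. Stands upright on the bench. This point is on its axis, half-way up (37 mm above its underside); z is up. About 110 g. Reference jar, not part of the sorting: stays where it stands.
- flask_center (a point): small conical glass flask with a black rubber stopper: 54 mm across at the foot, 22 mm at the neck, 77 mm tall. This point is on its axis, half-way up (38.5 mm above the bench). Loose and light; stays where it stands.

How it is judged:
On the way:
1. the red-capped jar stands in the red tray, let go (x of red_jar_center in the frame of red_tray between -0.05 and 0.05 m and y of red_jar_center in the frame of red_tray between -0.07 and 0.07 m and z of red_jar_center in the frame of red_tray between 0.037 and 0.047 m and angle between red_jar_center's own z axis and vertical below 0.12 rad and linear speed of red_jar below 0.02 m/s and angular speed of red_jar below 0.2 rad/s and contact force between red_jar and the fingers below 0.05 N), for 0.2 s.
At the end, for the whole second after the job is handed in: Red-capped jar in the red tray, yellow-capped bottle in the yellow, green-capped jar and bottle in the green: each upright (0.12 rad) on the floor (5 mm) between the walls, released, at rest. Blue-capped jar and flask upright, within 30 mm of where they began (all of step 1 and x of green_jar_center in the frame of green_tray between -0.05 and 0.05 m and y of green_jar_center in the frame of green_tray between -0.07 and 0.07 m and z of green_jar_center in the frame of green_tray between 0.037 and 0.047 m and angle between each of green_jar_center, green_bottle_center, yellow_bottle_center, blue_jar_center, flask_center's own z axis and vertical below 0.12 rad and linear speed of each of green_jar, green_bottle, yellow_bottle below 0.02 m/s and angular speed of each of green_jar, green_bottle, yellow_bottle below 0.2 rad/s and contact force between each of green_jar, green_bottle, yellow_bottle and the fingers below 0.05 N and x of green_bottle_center in the frame of green_tray between -0.05 and 0.05 m and y of green_bottle_center in the frame of green_tray between -0.07 and 0.07 m and z of green_bottle_center in the frame of green_tray between 0.0375 and 0.0475 m and x of yellow_bottle_center in the frame of yellow_tray between -0.05 and 0.05 m and y of yellow_bottle_center in the frame of yellow_tray between -0.07 and 0.07 m and z of yellow_bottle_center in the frame of yellow_tray between 0.0375 and 0.0475 m and distance of each of blue_jar_center, flask_center from where it was at the start of the episode below 0.03 m); the robot touches nothing.
It fails at once if another sample is moved more than 30 mm before the red-capped jar stands on the floor of the red tray (distance of any of green_jar_center, green_bottle_center, yellow_bottle_center from where it was at the start of the episode above 0.03 m and not (x of red_jar_center in the frame of red_tray between -0.05 and 0.05 m and y of red_jar_center in the frame of red_tray between -0.07 and 0.07 m and z of red_jar_center in the frame of red_tray between 0.037 and 0.047 m and angle between red_jar_center's own z axis and vertical below 0.12 rad)).
It fails at once if a sample, the blue-capped jar or the flask is tipped by more than 0.7 rad (angle between any of red_jar_center, green_jar_center, green_bottle_center, yellow_bottle_center, blue_jar_center, flask_center's own z axis and vertical above 0.7 rad).
It fails at once if a sample is dropped (falls free at over 0.7 m/s, about 25 mm) ((linear speed of red_jar above 0.7 m/s and contact force between red_jar and the fingers below 0.05 N) or (linear speed of green_jar above 0.7 m/s and contact force between green_jar and the fingers below 0.05 N) or (linear speed of green_bottle above 0.7 m/s and contact force between green_bottle and the fingers below 0.05 N) or (linear speed of yellow_bottle above 0.7 m/s and contact force between yellow_bottle and the fingers below 0.05 N)).
It fails at once if the blue-capped jar or the flask is moved by more than 30 mm (distance of any of blue_jar_center, flask_center from where it was at the start of the episode above 0.03 m).
It also fails if it takes over 112 s, if anything falls off the work surface, if the arm or the gripper's body presses on something with over 40 N, if the wrist force passes 120 N, or if a joint passes its speed limit or range.

## Working session

There is one attempt and no reset: what is moved stays moved. The work goes in short steps, Python scripts to look and compute and a shell command to move; the robot and the scene stay as the last step left them, time stands still between calls to the robot, and variables do not carry over. Pictures are saved under pics/ and viewed, at most 14 in all, crops included, and the job is handed in when it is done.

```bash
mkdir -p pics; cat > h.py <<'E'
import numpy as np, cv2
from workcell import bot
from scipy.spatial.transform import Rotation as R
def ray(cam,uv,z):
    i=bot.camera_info(cam);K=np.array(i["intrinsics"])
    if cam=="wrist":
        o=bot.get_obs();T=np.eye(4);T[:3,:3]=R.from_quat(o["tool_rot"]).as_matrix();T[:3,3]=o["eef_pos"]
        W=T@np.array(i["hand_eye"])
    else: W=np.linalg.inv(np.array(i["camera_from_world"]))
    d=W[:3,:3]@np.linalg.inv(K)@np.array([uv[0],uv[1],1.]);c=W[:3,3]
    return c+d*(z-c[2])/d[2]
E
python3 - <<'E'
from h import *
a=bot.camera("top");cv2.imwrite("pics/top.png",a);b=bot.camera("scene");cv2.imwrite("pics/scene.png",b)
zs=dict(red_jar_center=.037,green_jar_center=.037,green_bottle_center=.0375,yellow_bottle_center=.0375,red_tray=0,green_tray=0,yellow_tray=0,blue_jar_center=.037,flask_center=.0385)
for n,z in zs.items():
  for c in ("top","scene"):
    for r in bot.spot_point(c,n)[:2]: print(n,c,np.round(r["confidence"],2),np.round(r["uv"]),np.round(ray(c,r["uv"],z),3))
o=bot.get_obs();print(o["clock"],o["eef_pos"],o["tool_rot"])
print(np.linalg.inv(np.array(bot.camera_info("top")["camera_from_world"])).round(3), bot.camera_info("wrist")["hand_eye"])
E
```

```text
red_jar_center top 0.87 [129. 298.] [0.378 0.278 0.037]
red_jar_center top 0.73 [316. 150.] [ 0.627 -0.004  0.037]
red_jar_center scene 0.96 [351. 163.] [0.379 0.289 0.037]
green_jar_center top 0.95 [203. 274.] [0.419 0.167 0.037]
green_jar_center top 0.25 [279. 251.] [0.459 0.049 0.037]
green_jar_center scene 0.96 [334. 198.] [0.429 0.162 0.037]
green_jar_center scene 0.65 [351. 164.] [0.38  0.287 0.037]
green_bottle_center top 0.82 [347. 272.] [ 0.428 -0.059  0.037]
green_bottle_center scene 0.58 [265. 255.] [ 0.433 -0.062  0.038]
yellow_bottle_center top 0.74 [282. 251.] [0.459 0.045 0.037]
yellow_bottle_center scene 0.95 [310. 233.] [0.46  0.044 0.037]
red_tray top 0.65 [197. 144.] [0.643 0.199 0.   ]
red_tray scene 0.96 [419. 246.] [0.638 0.201 0.   ]
green_tray top 0.68 [314. 148.] [ 0.642 -0.     0.   ]
green_tray scene 0.62 [368. 304.] [0.649 0.003 0.   ]
yellow_tray top 0.7 [434. 166.] [ 0.618 -0.208  0.   ]
yellow_tray scene 0.56 [284. 367.] [ 0.62  -0.203  0.   ]
blue_jar_center top 0.89 [419. 286.] [ 0.409 -0.173  0.037]
blue_jar_center top 0.59 [437. 165.] [ 0.609 -0.204  0.037]
blue_jar_center scene 0.88 [213. 284.] [ 0.412 -0.182  0.037]
blue_jar_center scene 0.55 [419. 248.] [0.655 0.165 0.037]
flask_center top 0.81 [480. 305.] [ 0.383 -0.269  0.038]
flask_center scene 0.96 [166. 299.] [ 0.376 -0.264  0.038]
1.0 [0.19692339 0.45961816 0.25332711] [2.01020475e-01 9.79587039e-01 3.90366543e-05 3.62818827e-06]
[[ 0.028 -0.984  0.176  0.354]
 [-0.999 -0.032 -0.021  0.008]
 [ 0.026 -0.176 -0.984  0.852]
 [ 0.     0.     0.     1.   ]] [[ 7.35633429e-04 -9.62631022e-01 -2.70815387e-01  6.88147935e-02]
 [ 9.99999418e-01  9.21758773e-04 -5.60088519e-04  1.60546849e-03]
 [ 7.88785042e-04 -2.70814817e-01  9.62631141e-01 -1.20869123e-01]
 [ 0.00000000e+00  0.00000000e+00  0.00000000e+00  1.00000000e+00]]
```

View pics/top.png

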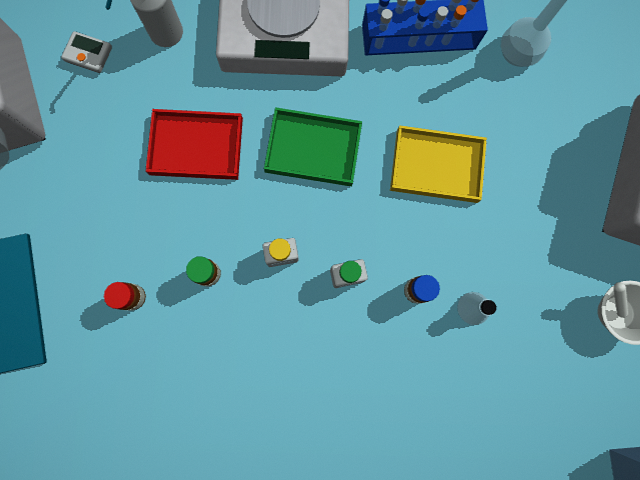

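View pics/scene.png

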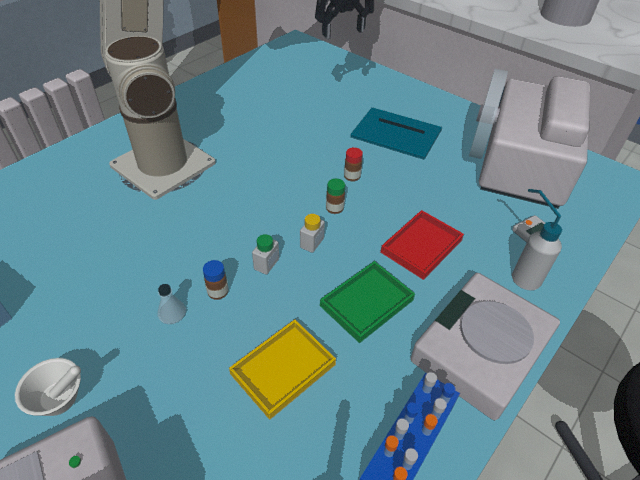

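The top view shows the caps at red (119,296), green jar (201,269), yellow (280,249), green bottle (350,271), blue (426,288) and the flask stopper (488,307). The trays are at (195,144), (314,147) and (438,164), with their long sides roughly along world y. The scene view agrees. Next I measure the caps at their known height and the angles of the bottles and trays.

```bash
cat >> h.py <<'E'
def tops(cam,names):
    im=bot.camera(cam);hsv=cv2.cvtColor(im,cv2.COLOR_BGR2HSV)
    H={"red":(0,8),"green":(50,75),"yellow":(18,32),"blue":(108,125)}
    def big(m): 
        n,l,s,c=cv2.connectedComponentsWithStats(m.astype(np.uint8)); return l==1+np.argmax(s[1:,4])
    for n in names:
        r=bot.silhouettes(cam,n)
        for s in r[:2]:
            m=s["mask"]; col=n.split("_")[0]
            if "tray" in n: z=.022; mm=m
            else:
                z=.074; lo,hi=H.get(col,(0,180)); mm=m&(hsv[...,0]>=lo)&(hsv[...,0]<=hi)&(hsv[...,1]>110)
            if mm.sum()<30: print(n,"no",s["uv"]);continue
            mm=big(mm); p=np.argwhere(mm)[:,::-1]
            (c,wh,a)=cv2.minAreaRect(np.array([ray(cam,q,z)[:2]*1000 for q in p],np.float32))
            out=[n,round(s["confidence"],2),"px",np.round(p.mean(0)),"mean",np.round([ray(cam,p.mean(0),z)[:2]*1000]),"rect",np.round(c),np.round(wh),round(a,1)]
            if "bottle" in n:
                w=big(m&(hsv[...,1]<70)&(hsv[...,2]>60)); q=np.argwhere(w)[:,::-1]
                c,wh,a=cv2.minAreaRect(np.array([ray(cam,x,.056)[:2]*1000 for x in q],np.float32)); out+=["body",np.round(c),np.round(wh),round(a,1)]
            print(*out)
E
python3 - <<'E'
from h import *
tops("top",["red_jar_center","green_jar_center","yellow_bottle_center","green_bottle_center","blue_jar_center","red_tray","green_tray","yellow_tray"])
E
```

```text
red_jar_center 0.86 px [119. 295.] mean [[381. 281.]] rect [381. 281.] [43. 38.] 83.7
green_jar_center 0.86 px [200. 270.] mean [[422. 165.]] rect [422. 165.] [37. 40.] 1.8
yellow_bottle_center 0.59 px [279. 249.] mean [[456.  47.]] rect [456.  47.] [32. 32.] 1.8 body [454.  47.] [38. 51.] 10.9
green_bottle_center 0.73 px [350. 271.] mean [[426. -60.]] rect [426. -61.] [31. 32.] 46.5 body [425. -59.] [35. 54.] 13.6
blue_jar_center 0.85 px [425. 288.] mean [[ 405. -174.]] rect [ 405. -174.] [38. 41.] 10.9Traceback (most recent call last):
  File "<stdin>", line 2, in <module>
  File "h.py", line 26, in tops
    (c,wh,a)=cv2.minAreaRect(np.array([ray(cam,q,z)[:2]*1000 for q in p],np.float32))
                                       ~~~^^^^^^^^^
  File "h.py", line 5, in ray
    i=bot.camera_info(cam);K=np.array(i["intrinsics"])
ValueError: time passes only in moves, steps and waits
```

```bash
python3 -m inch '[20,-20,0,0,0,-0.12,100, 40,-40,0,0,0,-0.24,100, 65,-65,0,0,0,-0.36,100, 90,-90,0,0,0,-0.48,100, 110,-120,0,0,0,-0.6,100, 125,-145,0,0,0,-0.72,100, 140,-165,0,0,0,-0.84,100, 150,-180,0,0,0,-0.96,100]'
```

```text
clock: 2.02
eef_pos: [0.348, 0.2777, 0.2534]
tool_rot: [0.634, 0.774, 0.0, 0.0]
ft_force: [-0.3, 0.2, 0.0]
grip_width: 0.0852
grasp_force: 0.0
```

```bash
python3 - <<'E'
s=open('h.py').read()
s=s.replace('def ray(cam,uv,z):\n    i=bot.camera_info(cam);','_c={}\ndef ray(cam,uv,z):\n    i=_c.setdefault(cam,None) or bot.camera_info(cam);_c[cam]=i;')
s=s.replace('o=bot.get_obs();T','o=_c.setdefault("o",None) or bot.get_obs();_c["o"]=o;T')
open('h.py','w').write(s)
E
python3 - <<'E'
from h import *
tops("top",["red_tray","green_tray","yellow_tray"])
_=bot.camera("wrist");cv2.imwrite("pics/w1.png",_)
tops("wrist",["red_jar_center","green_jar_center"])
E
```

```text
red_tray 0.87 px [194. 144.] mean [[635. 199.]] rect [636. 199.] [153. 115.] 88.9
red_tray 0.41 px [280. 252.] mean [[459.  49.]] rect [460.  49.] [43. 53.] 11.8
green_tray 0.83 px [313. 146.] mean [[638.   1.]] rect [639.   1.] [149. 115.] 82.6
yellow_tray 0.8 px [438. 164.] mean [[ 615. -210.]] rect [ 616. -210.] [153. 116.] 83.8
red_jar_center 0.96 px [375. 220.] mean [[381. 291.]] rect [381. 291.] [37. 41.] 36.4
red_jar_center no [572.4, 479.0]
green_jar_center 0.62 px [390. 367.] mean [[422. 176.]] rect [422. 176.] [38. 48.] 27.7
```

View pics/w1.png

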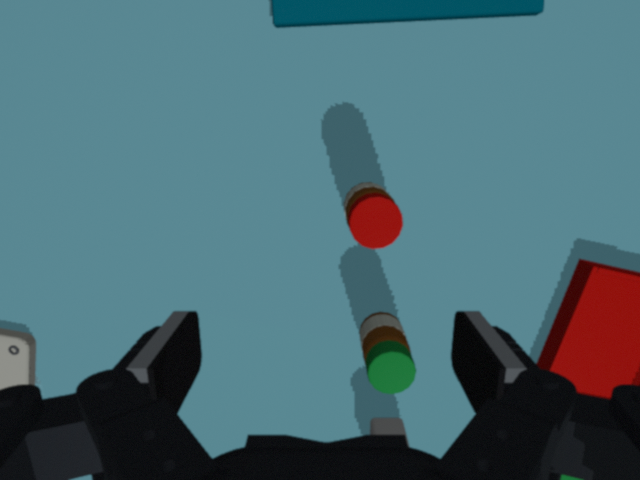

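The wrist view shows the red cap at (375,220) and the green jar cap at (390,367), both between the fingers' planes. Its y is 10 mm off from the top camera, so I check against the scene camera.

```bash
python3 - <<'E'
from h import *
o=bot.get_obs();print(o["clock"],o["eef_pos"],o["tool_rot"])
im=bot.camera("scene");bot.camera("top");bot.camera("wrist")
hsv=cv2.cvtColor(im,cv2.COLOR_BGR2HSV)
for n,(lo,hi) in dict(red_jar_center=(0,8),green_jar_center=(50,80)).items():
    s=bot.silhouettes("scene",n)[0]["mask"];m=s&(hsv[...,1]>110)&(hsv[...,0]>=lo)&(hsv[...,0]<=hi)
    p=np.argwhere(m)[:,::-1].mean(0);b=np.argwhere(s)[:,::-1];
    print(n,p,ray("scene",p,.065).round(3), ray("scene",b.mean(0),.037).round(3))
    for c in("top","wrist"):
        r=bot.spot_point(c,n)[0];print(c,r["uv"],ray(c,r["uv"],.037).round(3))
i=bot.camera_info("scene");print(np.linalg.inv(np.array(i["camera_from_world"])).round(2)[:3,3])
K=np.array(bot.camera_info("wrist")["intrinsics"]);X=np.linalg.inv(np.array(bot.camera_info("wrist")["hand_eye"]))@[0,0,.003,1];print(K,K@X[:3]/X[2])
E
```

```text
2.4167 [0.3464131  0.28040572 0.25327531] [ 6.29686234e-01  7.76849557e-01  1.56643939e-05 -1.10429812e-04]
red_jar_center [353.27380952 155.35714286] [0.385 0.287 0.065] [0.384 0.291 0.037]
top [127.7, 300.0] [0.375 0.28  0.037]
wrist [372.4, 216.4] [0.385 0.286 0.037]
green_jar_center [335.868 186.972] [0.427 0.17  0.065] [0.426 0.171 0.037]
top [205.3, 270.9] [0.423 0.163 0.037]
wrist [388.3, 351.1] [0.427 0.17  0.037]
[ 0.94 -0.51  0.8 ]
[[422.87184927   0.         325.94122776]
 [  0.         422.87184927 243.76823783]
 [  0.           0.           1.        ]] [323.50713039 347.18503189   1.        ]
```

```bash
python3 -m inch '[18,3,-20,0,0,0,100, 36,6,-50,0,0,0,100, 36,6,-85,0,0,0,100, 36,6,-113,0,0,0,100, 36,6,-113,0,0,0,100, 36,6,-113,0,0,0,100]'; cat > w.py <<'E'
import sys
from h import *
for _ in range(3): bot.camera("top")
o=bot.get_obs();print(o["clock"],(o["eef_pos"]*1000).round(1) if hasattr(o["eef_pos"],"round") else o["eef_pos"])
tops("wrist",sys.argv[1:])
E
python3 w.py red_jar_center
```

```text
clock: 3.37
eef_pos: [0.3819, 0.2848, 0.1393]
tool_rot: [0.631, 0.776, -0.002, -0.001]
ft_force: [0.6, -0.2, -0.4]
grip_width: 0.0854
grasp_force: 0.0
3.5167 [384.2 286.6 142.5]
red_jar_center 0.57 px [322. 268.] mean [[382. 291.]] rect [382. 291.] [38. 42.] 18.5
```

```bash
python3 -m inch '[-2,2,-30,0,0,0,100, -2,2,-65,0,0,0,100, -2,2,-90,0,0,0,100, -2,2,-98,0,0,0,100, -2,2,-98,0,0,0,100, -2,2,-98,0,0,0,60, -2,2,-98,0,0,0,40, -2,2,-98,0,0,0,0]'; python3 -m inch '[0,0,0,0,0,0,0,0,0,0,0,0,0,0,0,0,0,0,0,0,0,0,0,0,0,0,0,0,0,0,0,0,0,0,0,0,0,0,0,0,0,0]'
```

```text
clock: 4.28
eef_pos: [0.3824, 0.2887, 0.0443]
tool_rot: [0.631, 0.776, 0.002, 0.0]
ft_force: [0.5, -0.2, 0.0]
grip_width: 0.0516
grasp_force: 0.0
clock: 4.78
eef_pos: [0.3823, 0.2886, 0.0444]
tool_rot: [0.631, 0.776, 0.002, 0.001]
ft_force: [0.1, -0.8, 6.9]
grip_width: 0.0404
grasp_force: 60.1
```

```bash
python3 -m inch '[0,0,10,0,0,0,0,0,0,30,0,0,0,0,0,0,55,0,0,0,0,15,-5,75,0,0,0,0,45,-15,75,0,0,0,0,80,-27,75,0,0,0,0,115,-39,75,0,0,0,0,145,-50,75,0,0,0,0]'; python3 -m inch '[30,-10,0,0,0,0,0,60,-20,0,0,0,0,0,85,-29,0,0,0,0,0,100,-35,0,0,0,0,0,108,-37,0,0,0,0,0,108,-37,0,0,0,0,0,108,-37,0,0,0,0,0]';python3 - <<'E'
from h import *
cv2.imwrite("pics/s2.png",np.hstack([cv2.resize(bot.camera("scene")[120:420,250:550],(400,400)),cv2.resize(bot.camera("wrist")[::,80:560],(400,400))]))
E
```

```text
clock: 5.45
eef_pos: [0.5283, 0.2371, 0.1186]
tool_rot: [0.631, 0.776, 0.001, 0.001]
ft_force: [1.5, 0.9, -1.2]
grip_width: 0.0407
grasp_force: 60.8
clock: 6.03
eef_pos: [0.6339, 0.2003, 0.1173]
tool_rot: [0.631, 0.776, -0.0, -0.0]
ft_force: [-0.3, 0.9, -1.3]
grip_width: 0.0401
grasp_force: 60.8
```

View pics/s2.png

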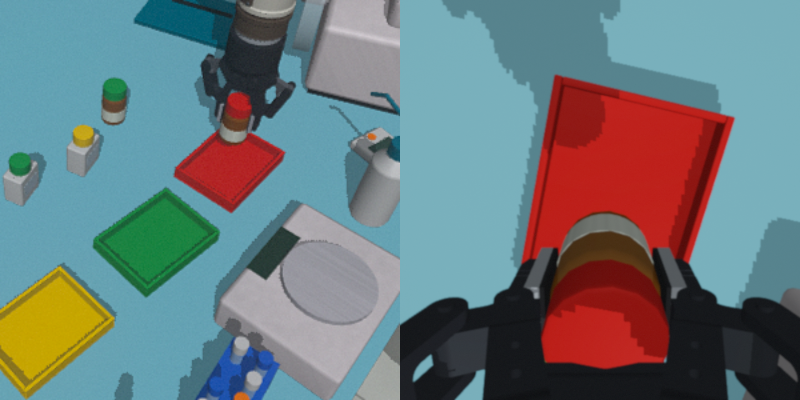

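The jar hangs upright over the middle of the red tray, with its underside about 73 mm up, so I lower it gently.

```bash
python3 -m inch '[0,0,-15,0,0,0,0,0,0,-35,0,0,0,0,0,0,-50,0,0,0,0,0,0,-58,0,0,0,0,0,0,-62,0,0,0,0,0,0,-64,0,0,0,0,0,0,-65,0,0,0,0,0,0,-65,0,0,0,0]'; python3 -m inch '[0,0,-1,0,0,0,0,0,0,-2,0,0,0,0,0,0,-2,0,0,0,0]'
```

```text
clock: 6.8
eef_pos: [0.6344, 0.2009, 0.0532]
tool_rot: [0.631, 0.776, 0.001, 0.0]
ft_force: [-0.4, -0.3, -2.0]
grip_width: 0.0405
grasp_force: 60.8
clock: 7.05
eef_pos: [0.6342, 0.2006, 0.0507]
tool_rot: [0.631, 0.776, 0.0, 0.0]
ft_force: [1.0, -0.4, -0.1]
grip_width: 0.0402
grasp_force: 60.8
```

```bash
python3 -m inch '[0,0,-1,0,0,0,0,0,0,-2,0,0,0,0,0,0,-2,0,0,0,0]'
```

```text
clock: 7.3
eef_pos: [0.6342, 0.2006, 0.0495]
tool_rot: [0.631, 0.776, 0.0, 0.0]
ft_force: [-2.2, -1.2, 5.1]
grip_width: 0.0405
grasp_force: 61.3
```

Contact is made at the expected height, so I release and lift.

```bash
python3 -m inch '[0,0,0,0,0,0,55,0,0,0,0,0,0,60,0,0,0,0,0,0,70,0,0,0,0,0,0,85,0,0,0,0,0,0,85,0,0,10,0,0,0,100,0,0,40,0,0,0,100,0,0,75,0,0,0,100]'; python3 -m inch '[-20,-3,15,0,0,0,100,-50,-8,20,0,0,0,100,-85,-12,20,0,0,0,100,-120,-17,20,0,0,0,100,-155,-22,20,0,0,0,100,-185,-26,20,0,0,0,100,-203,-29,20,0,0,0,100,-208,-30,20,0,0,0,100]'
python3 - <<'E'
from h import *
cv2.imwrite("pics/t3.png",bot.camera("top")[80:330,60:500]);cv2.imwrite("pics/s3.png",bot.camera("scene")[100:420,150:550])
r=bot.spot_point("scene","red_jar_center")[0];print(r["uv"],ray("scene",r["uv"],.042))
E
python3 w.py green_jar_center yellow_bottle_center
```

```text
clock: 7.97
eef_pos: [0.6318, 0.1999, 0.1215]
tool_rot: [0.631, 0.776, -0.003, -0.002]
ft_force: [0.0, 0.7, 0.9]
grip_width: 0.0855
grasp_force: 0.0
clock: 8.63
eef_pos: [0.4226, 0.1699, 0.144]
tool_rot: [0.63, 0.776, -0.001, -0.0]
ft_force: [0.6, -0.6, 0.1]
grip_width: 0.0855
grasp_force: 0.0
[417.2, 232.4] [0.63024379 0.1942805  0.042     ]
8.9333 [427.6 171.  143.6]
green_jar_center 0.62 px [318. 271.] mean [[424. 173.]] rect [424. 173.] [38. 42.] 3.4
yellow_bottle_center no [335.9, 403.9]
```

View pics/s3.png

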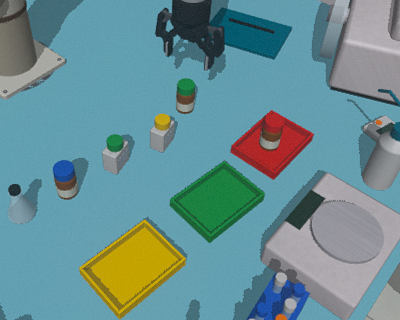

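The scene view shows the red jar upright in the red tray and everything else undisturbed. Next is the green jar.

```bash
python3 -m inch '[-3,2,-30,0,0,0,100, -3,2,-65,0,0,0,100, -3,2,-90,0,0,0,100, -3,2,-99,0,0,0,100, -3,2,-99,0,0,0,100, -3,2,-99,0,0,0,60, -3,2,-99,0,0,0,40, -3,2,-99,0,0,0,0]'; python3 -m inch '[0,0,0,0,0,0,0,0,0,0,0,0,0,0,0,0,0,0,0,0,0,0,0,0,0,0,0,0,0,0,0,0,0,0,0,0,0,0,0,0,0,0]'
```

```text
clock: 9.75
eef_pos: [0.4245, 0.1732, 0.0459]
tool_rot: [0.631, 0.776, 0.002, 0.001]
ft_force: [0.1, 0.2, -0.5]
grip_width: 0.0519
grasp_force: 0.0
clock: 10.25
eef_pos: [0.4242, 0.1731, 0.0462]
tool_rot: [0.631, 0.776, 0.002, 0.001]
ft_force: [-0.6, 0.0, 5.6]
grip_width: 0.0406
grasp_force: 60.1
```

```bash
python3 -m inch '[0,0,10,0,0,0,0,0,0,30,0,0,0,0,0,0,55,0,0,0,0,15,-9,75,0,0,0,0,42,-26,75,0,0,0,0,72,-44,75,0,0,0,0,102,-62,75,0,0,0,0,132,-80,75,0,0,0,0]'; python3 -m inch '[30,-18,0,0,0,0,0,60,-36,0,0,0,0,0,80,-49,0,0,0,0,0,90,-55,0,0,0,0,0,90,-55,0,0,0,0,0,90,-55,-10,0,0,0,0,90,-55,-25,0,0,0,0,90,-55,-40,0,0,0,0]'; python3 -m inch '[0,0,-10,0,0,0,0,0,0,-18,0,0,0,0,0,0,-23,0,0,0,0,0,0,-25,0,0,0,0,0,0,-25,0,0,0,0]'
```

```text
clock: 10.92
eef_pos: [0.5564, 0.0918, 0.1206]
tool_rot: [0.63, 0.776, 0.001, 0.001]
ft_force: [0.8, -0.5, -1.3]
grip_width: 0.0403
grasp_force: 60.9
clock: 11.58
eef_pos: [0.6441, 0.0384, 0.0791]
tool_rot: [0.63, 0.776, 0.0, 0.0]
ft_force: [-0.8, 0.4, -1.3]
grip_width: 0.0398
grasp_force: 60.9
clock: 12.0
eef_pos: [0.6447, 0.0379, 0.0541]
tool_rot: [0.631, 0.776, -0.0, -0.0]
ft_force: [0.3, 0.3, -0.9]
grip_width: 0.0402
grasp_force: 60.9
```

```bash
python3 - <<'E'
from h import *
cv2.imwrite("pics/s4.png",np.hstack([cv2.resize(bot.camera("scene")[200:400,270:470],(400,400)),cv2.resize(bot.camera("wrist")[::,80:560],(400,400))]))
E
```

```text
(no output)
```

View pics/s4.png

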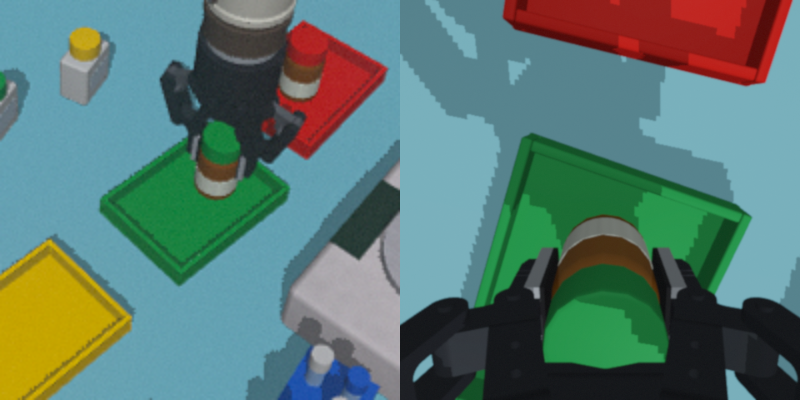

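The jar is in the green tray's +y half, clear of the walls and just above the floor. I set it down and release.

```bash
python3 -m inch '[0,0,-1,0,0,0,0,0,0,-2,0,0,0,0,0,0,-3,0,0,0,0,0,0,-3,0,0,0,0]'; python3 -m inch '[0,0,0,0,0,0,0,0,0,-1,0,0,0,0,0,0,-1,0,0,0,0]'
```

```text
clock: 12.43
eef_pos: [0.645, 0.0375, 0.0514]
tool_rot: [0.631, 0.776, 0.0, 0.0]
ft_force: [-0.4, 0.3, -1.3]
grip_width: 0.0402
grasp_force: 61.0
clock: 12.68
eef_pos: [0.645, 0.0375, 0.0513]
tool_rot: [0.631, 0.776, 0.0, 0.0]
ft_force: [-1.5, -0.6, 4.5]
grip_width: 0.0402
grasp_force: 61.4
```

```bash
python3 -m inch '[0,0,0,0,0,0,55,0,0,0,0,0,0,60,0,0,0,0,0,0,70,0,0,0,0,0,0,85,0,0,0,0,0,0,85,0,0,10,0,0,0,100,0,0,40,0,0,0,100,0,0,75,0,0,0,100]'; python3 -m inch '[-20,1,15,0,0,0,100,-50,4,20,0,0,0,100,-85,6,20,0,0,0,100,-120,9,20,0,0,0,100,-155,12,20,0,0,0,100,-178,14,20,0,0,0,100,-187,14,20,0,0,0,100,-189,14,20,0,0,0,100]'
python3 w.py yellow_bottle_center; python3 - <<'E'
from h import *
cv2.imwrite("pics/w5.png",np.hstack([cv2.resize(bot.camera("scene")[200:400,270:470],(400,400)),cv2.resize(bot.camera("wrist")[::,80:560],(400,400))]))
E
```

```text
clock: 13.35
eef_pos: [0.6427, 0.0375, 0.1236]
tool_rot: [0.631, 0.776, -0.002, -0.002]
ft_force: [1.1, 0.2, 0.6]
grip_width: 0.0856
grasp_force: 0.0
clock: 14.02
eef_pos: [0.4546, 0.0517, 0.1462]
tool_rot: [0.63, 0.776, 0.0, 0.0]
ft_force: [-0.6, -0.6, 0.3]
grip_width: 0.0854
grasp_force: 0.0
14.1667 [457.8  51.6 146.1]
yellow_bottle_center 0.69 px [327. 271.] mean [[458.  54.]] rect [458.  54.] [31. 35.] 11.8 body [456.  65.] [34. 42.] 11.8
```

View pics/w5.png

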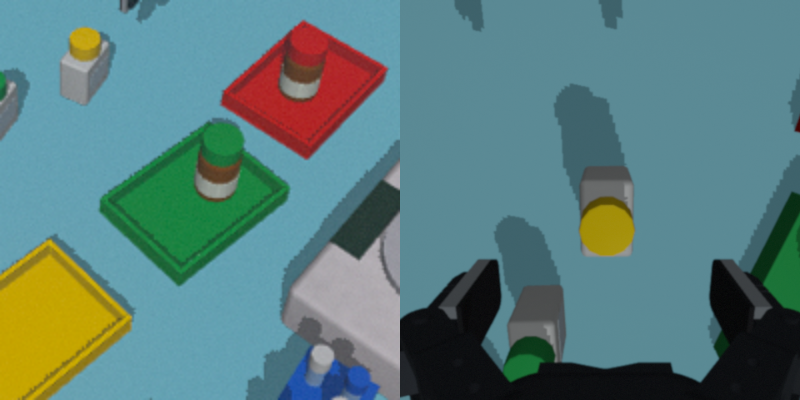

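Both jars stand in their trays. The yellow bottle is centred and square to the jaws (cap at (607,227) in the crop).

```bash
python3 -m inch '[0,2,-30,0,0,0,100, 0,2,-65,0,0,0,100, 0,2,-92,0,0,0,100, 0,2,-103,0,0,0,100, 0,2,-103,0,0,0,100, 0,2,-103,0,0,0,60, 0,2,-103,0,0,0,40, 0,2,-103,0,0,0,0]'; python3 -m inch '[0,0,0,0,0,0,0,0,0,0,0,0,0,0,0,0,0,0,0,0,0,0,0,0,0,0,0,0,0,0,0,0,0,0,0,0,0,0,0,0,0,0]'
```

```text
clock: 15.03
eef_pos: [0.4574, 0.0537, 0.0435]
tool_rot: [0.631, 0.776, 0.001, 0.001]
ft_force: [0.9, -0.1, 0.5]
grip_width: 0.0516
grasp_force: 0.0
clock: 15.53
eef_pos: [0.4572, 0.0537, 0.0437]
tool_rot: [0.631, 0.776, 0.001, 0.001]
ft_force: [0.1, -0.4, 6.8]
grip_width: 0.0334
grasp_force: 59.8
```

```bash
python3 -m inch '[0,0,10,0,0,0,0,0,0,30,0,0,0,0,0,0,55,0,0,0,0,8,-12,75,0,0,0,0,22,-36,75,0,0,-0.07,0,40,-65,75,0,0,-0.14,0,58,-94,75,0,0,-0.21,0,76,-123,75,0,0,-0.28,0]'; python3 -m inch '[18,-29,0,0,0,-0.034,0,36,-58,0,0,0,-0.034,0,54,-87,0,0,0,-0.034,0,70,-113,0,0,0,-0.034,0,80,-129,0,0,0,-0.034,0,84,-136,0,0,0,-0.034,0,84,-136,-10,0,0,-0.034,0,84,-136,-25,0,0,-0.034,0]'; python3 -m inch '[0,0,-15,0,0,0,0,0,0,-28,0,0,0,0,0,0,-36,0,0,0,0,0,0,-39,0,0,0,0,0,0,-39,0,0,0,0]';python3 - <<'E'
from h import *
cv2.imwrite("pics/s6.png",np.hstack([cv2.resize(bot.camera("scene")[250:450,180:380],(400,400)),cv2.resize(bot.camera("wrist")[::,80:560],(400,400))]))
E
```

```text
clock: 16.2
eef_pos: [0.5323, -0.0705, 0.1176]
tool_rot: [0.734, 0.679, 0.0, 0.0]
ft_force: [2.0, 0.2, -1.0]
grip_width: 0.0336
grasp_force: 59.8
clock: 16.87
eef_pos: [0.6165, -0.2054, 0.0929]
tool_rot: [0.744, 0.668, 0.001, 0.001]
ft_force: [-0.3, 0.1, -1.2]
grip_width: 0.0333
grasp_force: 59.9
clock: 17.28
eef_pos: [0.6148, -0.2041, 0.0521]
tool_rot: [0.744, 0.668, -0.001, -0.001]
ft_force: [0.6, -0.3, -0.9]
grip_width: 0.0334
grasp_force: 59.9
```

View pics/s6.png

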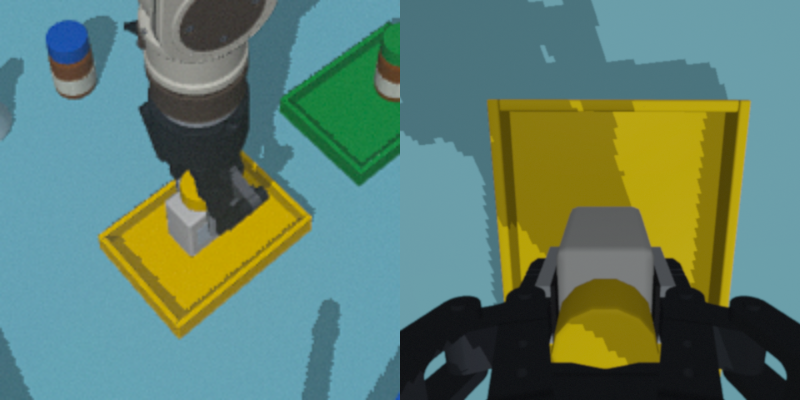

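The yellow bottle is centred and square in the yellow tray, about 3 mm above the floor. I set it down.

```bash
python3 -m inch '[0,0,-1,0,0,0,0,0,0,-2,0,0,0,0,0,0,-3,0,0,0,0,0,0,-3,0,0,0,0]'; python3 -m inch '[0,0,0,0,0,0,0,0,0,-1,0,0,0,0,0,0,-1,0,0,0,0]'
```

```text
clock: 17.72
eef_pos: [0.616, -0.2055, 0.0505]
tool_rot: [0.744, 0.668, 0.0, 0.0]
ft_force: [-0.1, -0.7, -1.4]
grip_width: 0.0334
grasp_force: 59.9
clock: 17.97
eef_pos: [0.6158, -0.2055, 0.0492]
tool_rot: [0.744, 0.668, -0.0, -0.0]
ft_force: [-0.8, -0.1, -1.8]
grip_width: 0.0333
grasp_force: 59.9
```

```bash
python3 -m inch '[0,0,-0.5,0,0,0,0,0,0,-1,0,0,0,0,0,0,-1,0,0,0,0]'
```

```text
clock: 18.22
eef_pos: [0.6159, -0.2054, 0.0487]
tool_rot: [0.744, 0.668, 0.0, 0.0]
ft_force: [-1.2, 0.4, 2.0]
grip_width: 0.0331
grasp_force: 60.2
```

```bash
python3 -m inch '[0,0,0,0,0,0,50,0,0,0,0,0,0,55,0,0,0,0,0,0,65,0,0,0,0,0,0,85,0,0,0,0,0,0,85,0,0,10,0,0,0,100,0,0,40,0,0,0,100,0,0,75,0,0,0,100]'; python3 -m inch '[-15,12,15,0,0,0.05,100,-42,34,22,0,0,0.1,100,-72,58,22,0,0,0.16,100,-102,82,22,0,0,0.22,100,-132,106,22,0,0,0.27,100,-160,129,22,0,0,0.31,100,-180,145,22,0,0,0.34,100,-189,152,22,0,0,0.34,100]'
python3 w.py green_bottle_center; python3 - <<'E'
from h import *
cv2.imwrite("pics/w7.png",np.hstack([cv2.resize(bot.camera("scene")[200:440,180:420],(400,400)),cv2.resize(bot.camera("wrist")[::,80:560],(400,400))]))
E
```

```text
clock: 18.88
eef_pos: [0.6138, -0.2047, 0.1217]
tool_rot: [0.744, 0.668, -0.002, -0.003]
ft_force: [1.0, 0.0, 0.3]
grip_width: 0.0855
grasp_force: 0.0
clock: 19.55
eef_pos: [0.4237, -0.0517, 0.1459]
tool_rot: [0.62, 0.785, -0.0, -0.001]
ft_force: [-0.4, 1.5, -0.2]
grip_width: 0.0855
grasp_force: 0.0
19.7 [427.7 -53.4 146.3]
green_bottle_center 0.59 px [324. 277.] mean [[429. -55.]] rect [429. -55.] [31. 36.] 13.3 body [425. -39.] [33. 32.] 13.3
```

View pics/w7.png

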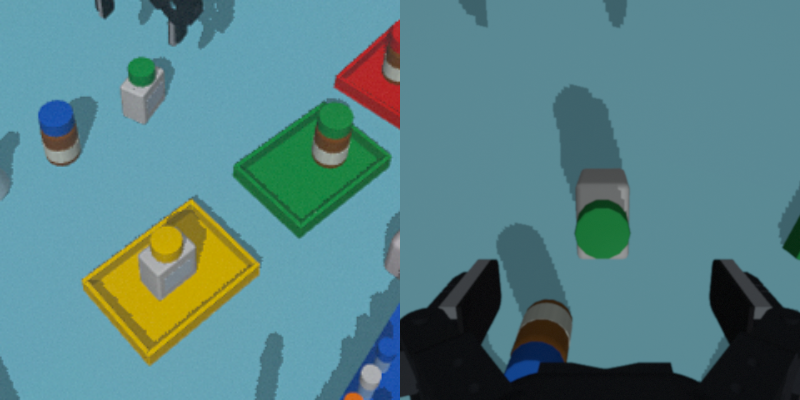

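The yellow bottle stands in its tray. The green bottle (crop (603,230)) is square to the jaws and within 2 mm, so I go down.

```bash
python3 -m inch '[1,-1,-30,0,0,0,100, 1,-1,-65,0,0,0,100, 1,-1,-92,0,0,0,100, 1,-1,-103,0,0,0,100, 1,-1,-103,0,0,0,100, 1,-1,-103,0,0,0,60, 1,-1,-103,0,0,0,40, 1,-1,-103,0,0,0,0]'; python3 -m inch '[0,0,0,0,0,0,0,0,0,0,0,0,0,0,0,0,0,0,0,0,0,0,0,0,0,0,0,0,0,0,0,0,0,0,0,0,0,0,0,0,0,0]'
```

```text
clock: 20.57
eef_pos: [0.4295, -0.0548, 0.0435]
tool_rot: [0.621, 0.784, 0.001, 0.001]
ft_force: [0.3, 0.4, 0.3]
grip_width: 0.0519
grasp_force: 0.0
clock: 21.07
eef_pos: [0.4292, -0.0546, 0.0436]
tool_rot: [0.621, 0.784, 0.001, 0.001]
ft_force: [0.7, -0.4, 6.6]
grip_width: 0.033
grasp_force: 60.2
```

```bash
python3 -m inch '[0,0,10,0,0,0,0,0,0,30,0,0,0,0,0,0,55,0,0,0,0,12,1,75,0,0,-0.05,0,38,5,75,0,0,-0.12,0,70,9,75,0,0,-0.2,0,102,13,75,0,0,-0.28,0,134,17,75,0,0,-0.36,0]'; python3 -m inch '[30,4,0,0,0,0,0,52,7,0,0,0,0,0,66,8,0,0,0,0,0,73,9,0,0,0,0,0,73,9,0,0,0,0,0,73,9,-8,0,0,0,0,73,9,-20,0,0,0,0,73,9,-32,0,0,0,0]'; python3 - <<'E'
from h import *
cv2.imwrite("pics/s8.png",np.hstack([cv2.resize(bot.camera("scene")[200:400,270:470],(400,400)),cv2.resize(bot.camera("wrist")[::,80:560],(400,400))]))
E
```

```text
clock: 21.73
eef_pos: [0.563, -0.0371, 0.1177]
tool_rot: [0.752, 0.659, 0.0, 0.0]
ft_force: [0.7, -0.3, -0.5]
grip_width: 0.0336
grasp_force: 59.6
clock: 22.4
eef_pos: [0.6336, -0.0286, 0.0849]
tool_rot: [0.751, 0.66, -0.0, -0.0]
ft_force: [-0.8, -0.3, -1.4]
grip_width: 0.0335
grasp_force: 59.7
```

View pics/s8.png

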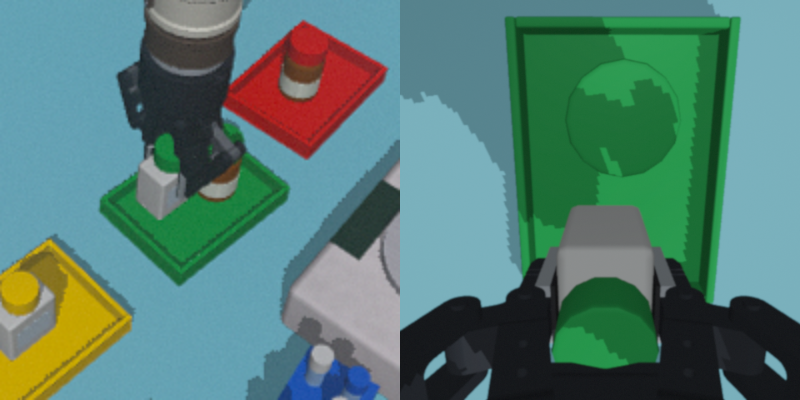

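The bottle is square with the tray, the jar sits clear ahead of it, and it is centred between the side walls. I lower it to the floor.

```bash
python3 -m inch '[0,0,-12,0,0,0,0,0,0,-23,0,0,0,0,0,0,-29,0,0,0,0,0,0,-32,0,0,0,0,0,0,-33,0,0,0,0,0,0,-34,0,0,0,0,0,0,-34,0,0,0,0]'; python3 -m inch '[0,0,-0.5,0,0,0,0,0,0,-1,0,0,0,0,0,0,-1,0,0,0,0]'
```

```text
clock: 23.08
eef_pos: [0.6351, -0.0284, 0.0516]
tool_rot: [0.751, 0.66, 0.0, 0.0]
ft_force: [0.2, -0.4, -0.2]
grip_width: 0.0329
grasp_force: 59.7
clock: 23.33
eef_pos: [0.6351, -0.0284, 0.0506]
tool_rot: [0.751, 0.66, 0.0, 0.0]
ft_force: [-0.1, 0.6, -1.2]
grip_width: 0.0336
grasp_force: 59.7
```

```bash
python3 -m inch '[0,0,-1,0,0,0,0,0,0,-1.5,0,0,0,0,0,0,-1.5,0,0,0,0]'; python3 -m inch '[0,0,-0.5,0,0,0,0,0,0,-0.5,0,0,0,0,0,0,-0.5,0,0,0,0]'
```

```text
clock: 23.58
eef_pos: [0.6349, -0.0284, 0.0487]
tool_rot: [0.751, 0.66, -0.0, -0.0]
ft_force: [0.2, 0.9, -0.8]
grip_width: 0.0331
grasp_force: 59.8
clock: 23.83
eef_pos: [0.6349, -0.0284, 0.0487]
tool_rot: [0.751, 0.66, 0.0, 0.0]
ft_force: [-1.8, 0.3, 2.1]
grip_width: 0.0333
grasp_force: 60.1
```

Contact with the floor. I release, lift and back away.

```bash
python3 -m inch '[0,0,0,0,0,0,50,0,0,0,0,0,0,55,0,0,0,0,0,0,65,0,0,0,0,0,0,85,0,0,0,0,0,0,85,0,0,10,0,0,0,100,0,0,40,0,0,0,100,0,0,75,0,0,0,100]'; python3 -m inch '[-10,0,30,0,0,0,100,-40,0,60,0,0,0,100,-75,0,80,0,0,0,100,-110,0,90,0,0,0,100,-145,0,90,0,0,0,100,-170,0,90,0,0,0,100,-180,0,90,0,0,0,100,-180,0,90,0,0,0,100]'
python3 - <<'E'
from h import *
a=bot.camera("scene")[100:420,120:520];cv2.imwrite("pics/s9.png",cv2.resize(a,(800,600)))
E
```

```text
clock: 24.5
eef_pos: [0.6327, -0.0283, 0.1218]
tool_rot: [0.751, 0.66, -0.002, -0.002]
ft_force: [0.1, -0.0, 0.5]
grip_width: 0.085
grasp_force: 0.0
clock: 25.17
eef_pos: [0.4532, -0.0284, 0.2145]
tool_rot: [0.751, 0.66, 0.0, 0.0]
ft_force: [-0.4, -0.6, 0.2]
grip_width: 0.0853
grasp_force: 0.0
```

View pics/s9.png

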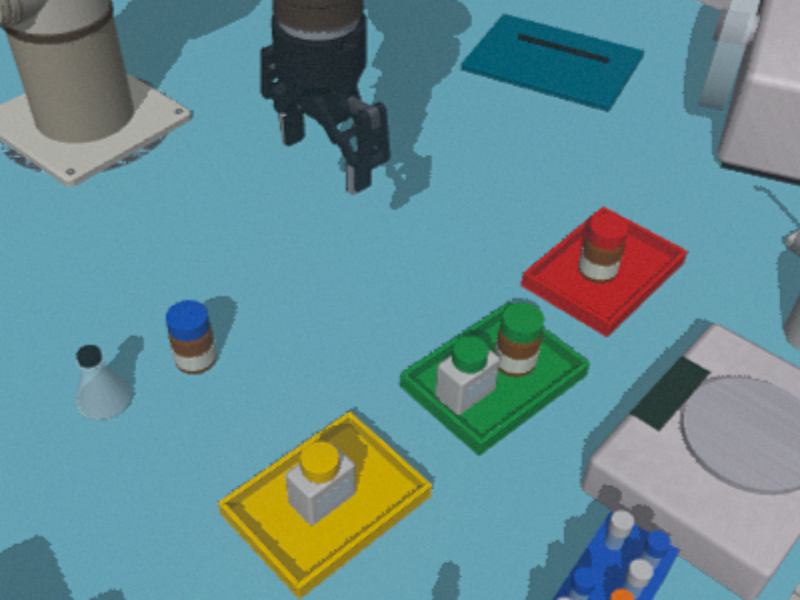

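The picture shows all four samples upright in their trays: red (605,245), green jar (520,340), green bottle (468,375) and yellow (320,480). The blue jar and the flask are untouched and the arm is clear.

```bash
python3 -c "
from workcell import bot
print(bot.job_done())"
```

```text
the job is handed in; nothing more can be done
None
```

The job is handed in, with no verdict returned: the final picture shows all four samples upright in their colour-matched trays (red jar placed first), and the blue-capped jar and flask were left untouched.

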